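# Show the called-for coping sample to the inspection camera

### The job

One of the three zinc templates has been laid out on the white job sheet: from the tray take the one stone sample whose section matches that template and hold it up to the inspection camera, with the middle of one end face (either end) on the lens axis 150 mm in front of the glass. The end must be square to the lens, so tip the stone to suit the camera's downward look, and the picture must show it upright, crown up. Finish while still holding it there in the gripper, at rest and touching nothing else, and leave the other stones, the templates, the tools and the camera where they are.

Things in the scene. Friction and masses are not known exactly. Their poses are not given: they have to be found in the camera images.
- stone_round: loose buff limestone coping sample, 85 long (its x) x 46 wide (its y) x 59 high (its z), 0.3 to 0.5 kg; the section is the same all along its length: below, plain parallel sides 36 high; above them a 23 high half-round top (radius 23, like a dome). Origin: centre of the underside, z up. It stands upright in the wooden tray
- stone_round_end_a (a point): on stone_round: middle of its end face towards its own +x, 42.5 from its middle and 28 above the underside
- stone_round_end_b (a point): on stone_round: middle of its end face towards its own -x, 42.5 from its middle and 28 above the underside
- stone_gable: loose buff limestone coping sample, 85 long (its x) x 46 wide (its y) x 59 high (its z), 0.3 to 0.5 kg; the section is the same all along its length: below, plain parallel sides 36 high; above them a 23 high gabled top (two slopes at 45 degrees meeting in a ridge). Origin: centre of the underside, z up. It stands upright in the wooden tray
- stone_gable_end_a (a point): on stone_gable: middle of its end face towards its own +x, 42.5 from its middle and 28 above the underside
- stone_gable_end_b (a point): on stone_gable: middle of its end face towards its own -x, 42.5 from its middle and 28 above the underside
- stone_step: loose buff limestone coping sample, 85 long (its x) x 46 wide (its y) x 59 high (its z), 0.3 to 0.5 kg; the section is the same all along its length: below, plain parallel sides 36 high; above them a 23 high stepped top (a square tongue 22 wide in the middle between two flat shoulders). Origin: centre of the underside, z up. It stands upright in the wooden tray
- stone_step_end_a (a point): on stone_step: middle of its end face towards its own +x, 42.5 from its middle and 28 above the underside
- stone_step_end_b (a point): on stone_step: middle of its end face towards its own -x, 42.5 from its middle and 28 above the underside
- template_round: flat dark blue-grey zinc template 4 thick lying on the job board, the outline in full size (46 wide along its y, 59 along its x, crown to its +x) of the section of stone_round: half-round top (radius 23, like a dome). Origin: centre of the underside
- template_gable: flat dark blue-grey zinc template 4 thick lying on the job board, the outline in full size (46 wide along its y, 59 along its x, crown to its +x) of the section of stone_gable: gabled top (two slopes at 45 degrees meeting in a ridge). Origin: centre of the underside
- template_step: flat dark blue-grey zinc template 4 thick lying on the job board, the outline in full size (46 wide along its y, 59 along its x, crown to its +x) of the section of stone_step: stepped top (a square tongue 22 wide in the middle between two flat shoulders). Origin: centre of the underside
- tray: fixed shallow wooden tray, 150 (x) x 410 (y) x 22 high with a floor and rim 8 thick (floor 8 above the table); holds the three stones side by side in any order, 125 apart, their length roughly across the tray (its x). Origin: centre of the underside
- job_board: fixed plywood board 120 (x) x 300 (y) x 10 high at the far side of the table; a white paper job sheet covers its +y end (88 off its middle), the rest is bare wood. One template lies on the sheet, the two spare ones on the bare wood. Origin: centre of the underside
- job_sheet (a point): middle of the white job sheet, on the board's top
- camera_stand: fixed column stand of the inspection camera: dark base plate 180 x 150 x 16 and a steel column 25 across and 400 high; it carries the camera. Origin: foot of the column's axis at table level; +x is the heading in which the camera looks
- lens (a point): centre of the lens glass, at the front of the black camera with its white ring light (74 across). Axes: +x looks out along the lens axis, towards the robot's side and 0.2 to 0.5 rad downwards; y level; z is up in the picture. Height 0.26 to 0.36 m, tilt and heading differ from start to start; held stiffly by its clamps
- focus (a point): point in the empty air on the lens axis, 150 in front of the glass; same axes as lens
- hammer: club hammer lying on the black rubber mat, 205 long, steel head 95 wide; origin about the middle of its handle, at its underside
- chisel_narrow: steel stone chisel 185 long with a 10 wide tip lying on the mat; origin about its middle, at the underside
- chisel_wide: steel stone chisel 185 long with a 26 wide tip lying on the mat; origin about its middle, at the underside
- brush: dust brush lying on the table, right of the tray; origin at its underside
- square: mason's steel try square, 150 x 100, lying on the table beyond the tray's left end; origin at its corner, underside

How it is judged:
By the outcome, as a careful person would: the job done as asked, in the order asked, and still so for the second after the job is handed in, while the arm keeps its last pose, push and grip.
It also fails if it takes over 35 s, if anything falls off the work surface, if the arm or the gripper's body presses on something with over 40 N, if the wrist force passes 120 N, or if a joint passes its speed limit or range.

### The arm

A 6-joint arm with a two-finger parallel gripper is mounted at the origin on the work surface. World frame = base frame: x ahead of the robot, y to its left, z up, the work surface at z = 0. Lengths are in m, angles in rad, forces in N, time in s.
With the tool pointing down it reaches from about 0.4 to 0.825 m from the base axis. Payload 7 kg.
Tool frame: the origin (TCP) lies at the very end of the fingers, on their centre line; the grasp point (between the pads) lies arm.hold_point_z behind it (arm.hold_point_z is the distance from the TCP to the grasp point, in m); z points along the fingers, y is the line along which they close (so a half turn about z gives the same grasp; the last joint's range is limited). The gripper opens to 88 mm and grips with 3 to 60 N. Pads are 19 mm wide; open, the fingers measure 130 mm over their backs; the gripper's body (78 mm by 193 mm) begins 47 mm behind the grasp point.
Start: joints at [0.288, 0.359, 0.012, 0, -1.224, -0.288], TCP at [0.675, -0, 0.227] pointing down, gripper open.
Joint ranges: [-3.07, 3.07], [-1.43, 2.12], [-1.02, 1.25], [-3.03, 1.67], [-3.05, -0], [-3.03, 3.03]. Speed limits (rad/s): [2.39, 2.39, 3.01, 3.14, 3.14, 3.14].

### API

Orientations are given as [roll, pitch, yaw] about the fixed x, y, z axes, in that order (R = Rz(yaw) Ry(pitch) Rx(roll)).
In Python, from station import arm, cams, get_state gives the robot as it stands (arm), with the cameras (cams) and the readings as plain functions.
- The arm moves only by the shell command python3 nudge.py 'ROWS' [FORCE]. ROWS is a JSON list of rows, 1 to 20 of them, each of 5 numbers: the finger opening in m, then dx, dy, dz in m, then a turn about the tool's z in rad; each row is the pose to reach, as a shift and turn from the pose commanded when the command began, along the tool's axes at that moment; what a row does not reach only later rows make up. A row lasts 1/12 s, in which the tool goes at most 0.0417 m and 0.125 rad, less where a joint would pass 70% of its speed; a pose out of reach is approached as far as the arm can. The fingers move at their own pace and stop on an object; FORCE is the grip in N (left out, the last holds). Time passes only in rows, so rows that do not move let the fingers close. It prints the time, the measured TCP pose, the force, the opening and the grip force at its end.
- get_state(): the state, without advancing time (a new reading comes with each control period).
- cams.grab_frame(name): name is "scene" or "side" or "wrist"; returns the picture (384x512x3 uint8, red, green, blue); there is no depth.
- cams.camera_params(name): a dict with "fx", "fy", "cx", "cy" (pixels), "T" (4x4, takes a point from camera to world coordinates); the wrist camera has in their place "hand_eye" (4x4, takes a point from camera to tool coordinates, whose origin is the TCP and whose axes are the flange's). Camera axes: x right, y down, z forward; pixel columns grow to the right and rows downward; lengths in m; the calibration is good to about 2 mm. A picture is of the moment at which its call begins: read the wrist's pose just before it. camera_params takes no time and is no camera call.
- arm.job_done(): hands the job in; it is judged then, once.
The state is a dict: "t": time; "q": joint angles; "qd": joint speeds; "joint_efforts": joint torques, N m; "eef_pos": TCP position; "ee_rot": TCP orientation; "force": force on the tool from outside, world axes, zero at the start; "moment": the same for the moment, N m; "width": finger opening in m; "gripper_force": force on a finger pad.
Only numpy, scipy, OpenCV 4.12 (cv2) and the standard library are available. Lean on these libraries where they do the work, as an engineer would, in place of code of your own. Each camera call takes 0.05 s, during which the arm holds its last target. There are 200 camera calls.

## Working session

There is one attempt and no reset: what is moved stays moved. The work goes in short steps, Python scripts to look and compute and a shell command to move; the robot and the scene stay as the last step left them, time stands still between calls to the robot, and variables do not carry over. Pictures are saved under pics/ and viewed, at most 10 in all, crops included, and the job is handed in when it is done.

```bash
ls; mkdir -p pics
python3 - <<'E'
from station import arm, cams, get_state
import cv2,numpy as np
for n in ["scene","side"]:
    f=cams.grab_frame(n); cv2.imwrite(f"pics/{n}0.png",cv2.resize(f[:,:,::-1],(800,600),interpolation=cv2.INTER_CUBIC))
    cv2.imwrite(f"pics/{n}_raw.png",f[:,:,::-1])
    p=cams.camera_params(n); print(n,p["fx"],p["fy"],p["cx"],p["cy"],np.round(p["T"],4).tolist())
p=cams.camera_params("wrist");print(p)
print(arm.hold_point_z); print(get_state())
E
```

```text
nudge.py
pics
station.py
scene 350.26197615607333 350.26197615607333 258.127938732576 189.27095543147374 [[0.3494, 0.7954, -0.4952, 1.2502], [0.937, -0.2993, 0.1803, -0.2782], [-0.0048, -0.527, -0.8498, 1.3408], [0.0, 0.0, 0.0, 1.0]]
side 465.13987315796766 465.13987315796766 262.13717823134346 197.86028498555112 [[-0.8161, -0.2985, 0.4949, -0.2158], [-0.5778, 0.4387, -0.6882, 1.0302], [-0.0117, -0.8476, -0.5305, 1.0288], [0.0, 0.0, 0.0, 1.0]]
{'fx': 296.4144812065017, 'fy': 296.4144812065017, 'cx': 256.9259268468312, 'cy': 193.71866165826955, 'hand_eye': array([[-8.17861901e-05, -9.56592154e-01, -2.91429998e-01,
         7.89529199e-02],
       [ 9.99999967e-01, -7.30092895e-06, -2.56672877e-04,
        -3.62726366e-04],
       [ 2.43403551e-04, -2.91430009e-01,  9.56592123e-01,
        -1.57017825e-01],
       [ 0.00000000e+00,  0.00000000e+00,  0.00000000e+00,
         1.00000000e+00]])}
0.0188
{'t': 0.1, 'q': array([ 2.88115573e-01,  3.59316362e-01,  1.11451954e-02, -2.93294154e-04,
       -1.22411670e+00, -2.88093821e-01]), 'qd': array([ 7.91756800e-04, -4.35426496e-04,  2.57340538e-03, -2.24647568e-05,
        3.22004640e-04,  7.62486889e-04]), 'joint_efforts': array([-1.42273191e-03, -5.84165347e+01,  2.93752134e+01,  7.01551259e+00,
        1.01412315e-02, -6.66964229e-05]), 'eef_pos': array([ 6.74554824e-01, -2.46890255e-05,  2.25716123e-01]), 'ee_rot': array([ 3.14008424e+00, -1.59453180e-04, -1.57087431e+00]), 'force': array([-0.05853751, -0.58192069, -0.70065934]), 'moment': array([-0.02160708,  0.02316357, -0.0093334 ]), 'gripper_force': 0.0, 'width': 0.08764563715095336}
```

View pics/scene0.png

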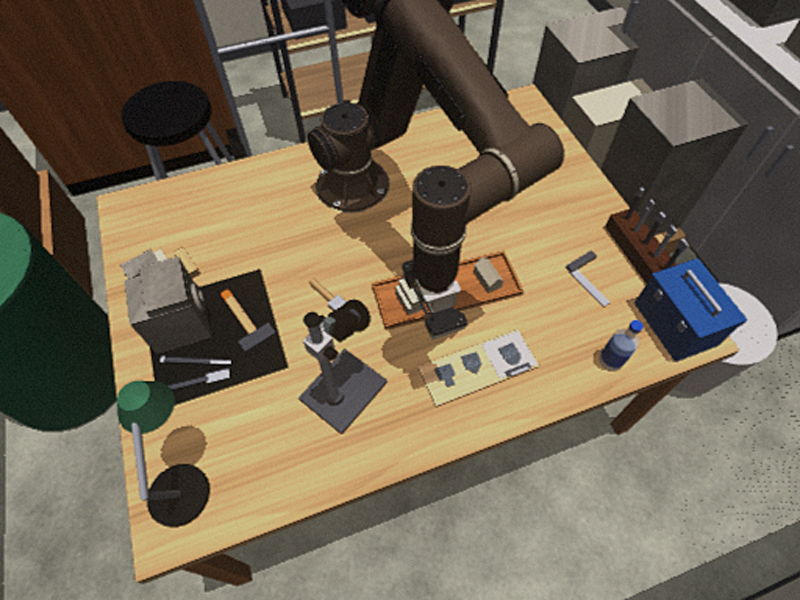

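View pics/side0.png

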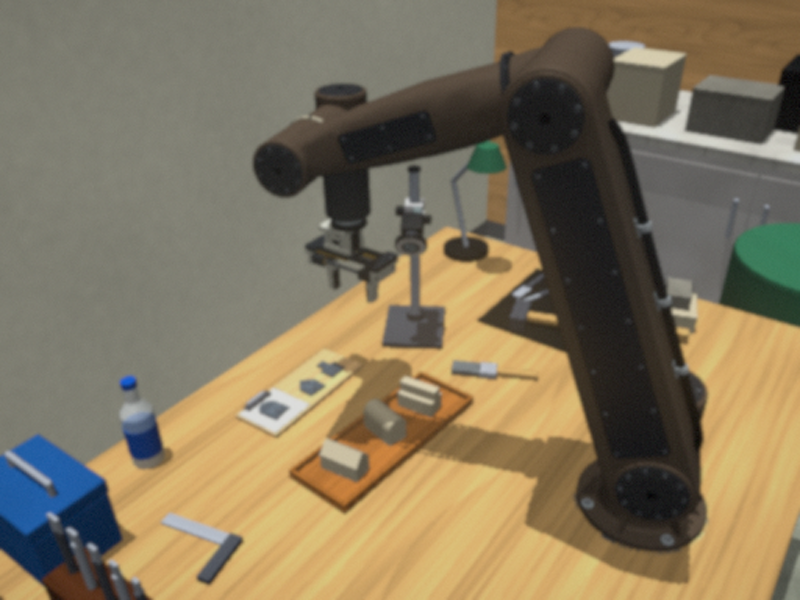

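Run:
```python
from station import arm, cams, get_state
import cv2,numpy as np
w=cams.grab_frame("wrist")[:,:,::-1]; cv2.imwrite("pics/wrist0_raw.png",w)
s=cv2.imread("pics/side_raw.png"); c=cv2.imread("pics/scene_raw.png")
a=cv2.resize(s[215:325,145:310],(400,267),interpolation=cv2.INTER_CUBIC)
b=cv2.resize(c[205:262,268:350],(400,278),interpolation=cv2.INTER_CUBIC)
left=cv2.resize(w,(400,300))
d=cv2.resize(c[170:285,180:330],(400,300),interpolation=cv2.INTER_CUBIC)
o=np.zeros((600,800,3),np.uint8); o[:300,:400]=left;o[300:567,:400]=a;o[:278,400:]=b;o[300:,400:]=d
cv2.imwrite("pics/combo1.png",o)
```

```text
(no output)
```

View pics/combo1.png

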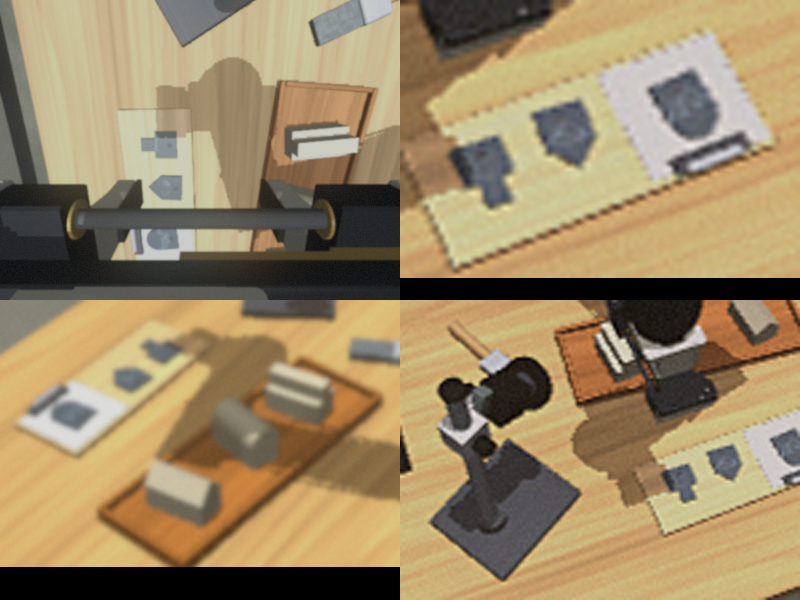

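```bash
cat > h.py <<'E'
import numpy as np, cv2
from scipy.spatial.transform import Rotation as R
from scipy.optimize import least_squares
import pickle,os
from station import arm, cams, get_state
def cam(n,st=None):
    p=cams.camera_params(n); K=np.array([[p["fx"],0,p["cx"]],[0,p["fy"],p["cy"]],[0,0,1]])
    if n!="wrist": return K,np.array(p["T"])
    T=np.eye(4); T[:3,:3]=R.from_euler("xyz",st["ee_rot"]).as_matrix(); T[:3,3]=st["eef_pos"]
    return K,T@np.array(p["hand_eye"])
def ray(c,uv):
    K,T=c; return T[:3,3],T[:3,:3]@np.linalg.inv(K)@np.array([uv[0],uv[1],1.])
def onz(c,uv,z):
    o,d=ray(c,uv); return o+d*(z-o[2])/d[2]
def tri(l):
    A=np.zeros((3,3));b=np.zeros(3);L=[]
    for c,uv in l:
        o,d=ray(c,uv);d=d/np.linalg.norm(d);P=np.eye(3)-np.outer(d,d);A+=P;b+=P@o;L.append((o,d))
    x=np.linalg.solve(A,b); return x,[round(float(np.linalg.norm(np.cross(x-o,d)))*1000,1) for o,d in L]
def proj(c,X):
    K,T=c; X=np.atleast_2d(X); p=(X-T[:3,3])@T[:3,:3]@K.T; return p[:,:2]/p[:,2:]
def snap(n,f):
    st=get_state(); c=cam(n,st); im=cams.grab_frame(n)[:,:,::-1].copy(); cv2.imwrite(f"pics/{f}_raw.png",im)
    pickle.dump(c,open(f"pics/{f}.pkl","wb")); return im,c
def load(f): return cv2.imread(f"pics/{f}_raw.png"),pickle.load(open(f"pics/{f}.pkl","rb"))
E
python3 - <<'E'
from h import *
sc=cam("scene");sd=cam("side");k=.64
print("stone", onz(sd,(384*k,415*k),.045))
print("gable", onz(sd,(343*k,455*k),.045),onz(sc,(487*k,270*k),.067))
print("lens?",tri([(sc,(355*k,318*k)),(sd,(408*k,243*k))]))
print("column foot",onz(sd,(414*k,315*k),.016),onz(sc,(337*k,397*k),.016))
print("tray corners",[onz(sc,(u*k,v*k),.022).round(3) for u,v in [(373,283),(512,253),(523,290),(390,327)]])
E
```

```text
stone [0.50706206 0.12099043 0.045     ]
gable [0.50117769 0.26057352 0.045     ] [0.51098856 0.24259053 0.067     ]
lens? (array([ 0.64973365, -0.17316284,  0.279452  ]), [1.5, 1.5])
column foot [ 0.70312809 -0.26683628  0.016     ] [ 0.70389337 -0.26231827  0.016     ]
tray corners [array([ 0.411, -0.065,  0.022]), array([0.455, 0.357, 0.022]), array([0.584, 0.328, 0.022]), array([ 0.563, -0.068,  0.022])]
```

```bash
python3 nudge.py '[[0.088,0.11,0.055,-0.19,0],[0.088,0.11,0.055,-0.19,0],[0.088,0.11,0.055,-0.19,0],[0.088,0.11,0.055,-0.19,0],[0.088,0.11,0.055,-0.19,0],[0.088,0.11,0.055,-0.19,0],[0.088,0.11,0.055,-0.19,0],[0.088,0.11,0.055,-0.19,0]]'
python3 - <<'E'
from h import *
w,_=snap("wrist","w1"); s,_=snap("side","s1"); c,_=snap("scene","c1")
print(get_state()["eef_pos"],get_state()["ee_rot"])
o=np.zeros((600,800,3),np.uint8)
o[:300,:400]=cv2.resize(w,(400,300),interpolation=cv2.INTER_AREA)
o[300:,:400]=cv2.resize(s[90:240,200:400],(400,300),interpolation=cv2.INTER_CUBIC)
o[:300,400:]=cv2.resize(c[180:285,180:320],(400,300),interpolation=cv2.INTER_CUBIC)
o[300:,400:]=cv2.resize(s[210:330,160:320],(400,300),interpolation=cv2.INTER_CUBIC)
cv2.imwrite("pics/combo2.png",o)
E
```

```text
t: 0.82
eef_pos: [0.6198, -0.1106, 0.4177]
ee_rot: [-3.139, 0.001, -1.572]
force: [-0.2, 1.0, -1.4]
width: 0.0879
gripper_force: 0.0
[ 0.61975415 -0.10951186  0.41485377] [ 3.13891559e+00  2.06597123e-04 -1.57038636e+00]
```

View pics/combo2.png

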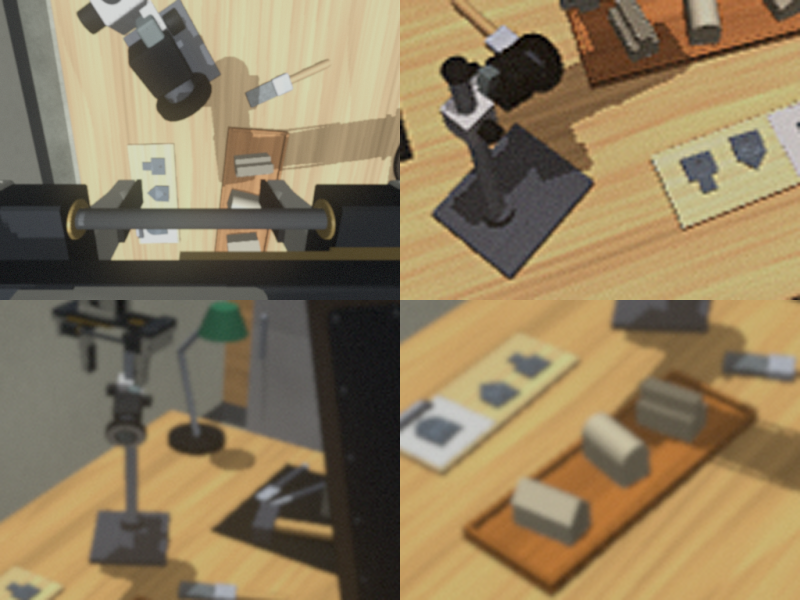

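Run:
```python
from h import *
w,cw=load("w1"); c,cc=load("c1")
k=1/2.857
pts=[onz(cc,(180+(u-400)*k,180+v*k),.016) for u,v in [(433,215),(515,275),(592,182),(515,125)]]
print(np.round(pts,3))
for i in range(4):
    d=pts[(i+1)%4]-pts[i]; print(np.hypot(*d[:2]).round(3),np.degrees(np.arctan2(d[1],d[0])).round(1))
# wrist: cylinder front end centre-ish and rear; at approx heights
for uv,z in [((184,97),.28),((140,45),.32),((88,15),.40)]:
    print(onz(cw,(uv[0]*1.28,uv[1]*1.28),z).round(3))
cv2.imwrite("pics/w1crop.png",cv2.resize(w[0:200,90:357],(800,600),interpolation=cv2.INTER_CUBIC))
```

```text
[[ 0.675 -0.354  0.016]
 [ 0.797 -0.272  0.016]
 [ 0.706 -0.13   0.016]
 [ 0.582 -0.205  0.016]]
0.147 33.9
0.169 122.4
0.146 -148.6
0.175 -57.9
[ 0.641 -0.17   0.28 ]
[ 0.682 -0.224  0.32 ]
[ 0.696 -0.232  0.4  ]
```

View pics/w1crop.png

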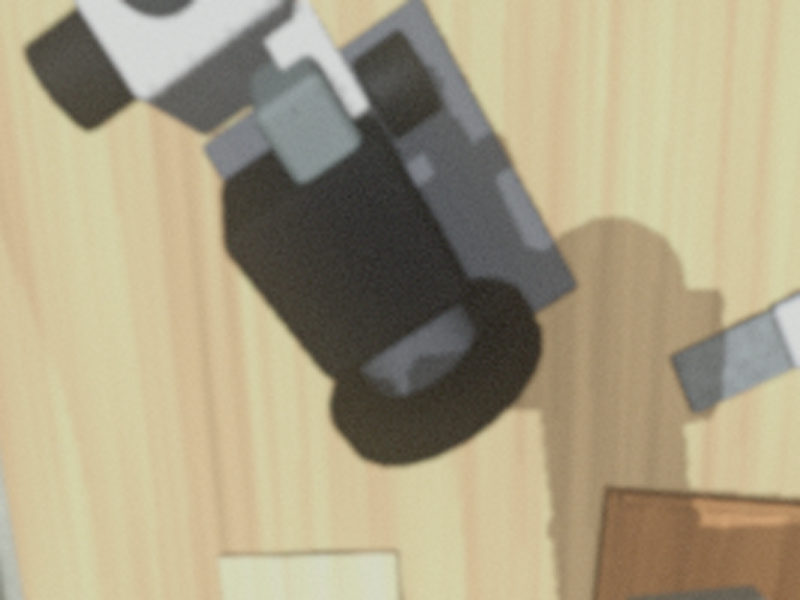

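```bash
python3 nudge.py '[[0.088,-0.03,0.127,0.03,-0.12],[0.088,-0.03,0.127,0.06,-0.3],[0.088,-0.03,0.127,0.097,-0.5],[0.088,-0.03,0.127,0.097,-0.7],[0.088,-0.03,0.127,0.097,-1],[0.088,-0.03,0.127,0.097,-2.13],[0.088,-0.03,0.127,0.097,-2.13],[0.088,-0.03,0.127,0.097,-2.13],[0.088,-0.03,0.127,0.097,-2.13],[0.088,-0.03,0.127,0.097,-2.13],[0.088,-0.03,0.127,0.097,-2.13],[0.088,-0.03,0.127,0.097,-2.13],[0.088,-0.03,0.127,0.097,-2.13],[0.088,-0.03,0.127,0.097,-2.13],[0.088,-0.03,0.127,0.097,-2.13],[0.088,-0.03,0.127,0.097,-2.13],[0.088,-0.03,0.127,0.097,-2.13],[0.088,-0.03,0.127,0.097,-2.13],[0.088,-0.03,0.127,0.097,-2.13],[0.088,-0.03,0.127,0.097,-2.13]]'
python3 - <<'E'
from h import *
w,cw=snap("wrist","w2")
print(get_state()["eef_pos"],get_state()["ee_rot"])
p=proj(cw,[.645,-.172,.28])[0];print(p)
cv2.imwrite("pics/w2v.png",cv2.resize(w,(800,600),interpolation=cv2.INTER_CUBIC))
E
```

```text
t: 2.63
eef_pos: [0.4928, -0.0798, 0.3189]
ee_rot: [-3.141, 0.001, 0.556]
force: [0.5, -0.5, -0.2]
width: 0.0875
gripper_force: 0.0
[ 0.49290387 -0.07983665  0.31909219] [-3.14127352e+00  8.16889818e-04  5.56150487e-01]
[508.12729679 101.45826261]
```

View pics/w2v.png

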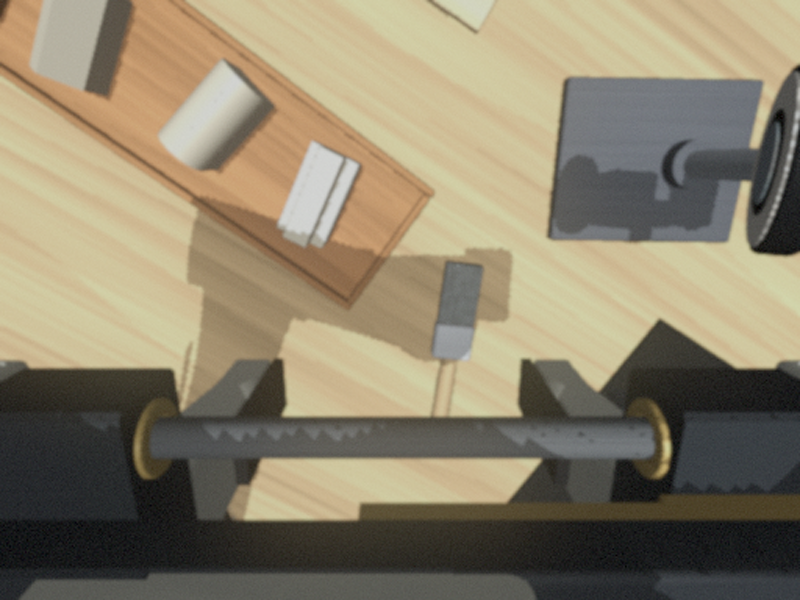

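```bash
python3 nudge.py '[[0.088,0,0.035,0,0],[0.088,0,0.035,0,0],[0.088,0,0.035,0,0],[0.088,0,0.035,0,0]]'
python3 - <<'E'
from h import *
w,cw=snap("wrist","w3")
o=np.zeros((600,800,3),np.uint8)
o[:,400:]=cv2.resize(w[0:180,392:512],(400,600),interpolation=cv2.INTER_CUBIC)
o[:400,:400]=cv2.resize(w[20:140,70:190],(400,400),interpolation=cv2.INTER_CUBIC)
cv2.imwrite("pics/w3v.png",o)
E
```

```text
t: 3.02
eef_pos: [0.5114, -0.1098, 0.3192]
ee_rot: [-3.141, 0.001, 0.557]
force: [0.1, -0.3, -0.2]
width: 0.0881
gripper_force: 0.0
```

View pics/w3v.png

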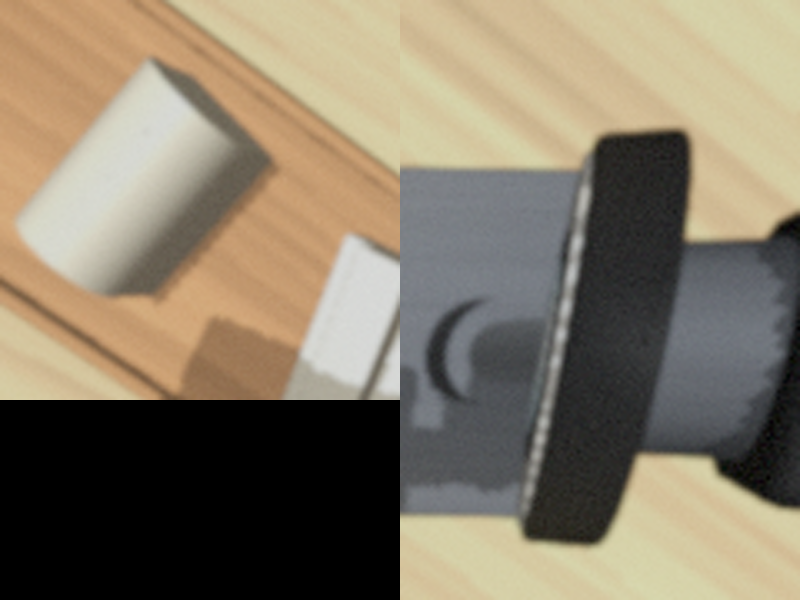

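Run:
```python
from h import *
w,_=load("w2");s,_=load("s1");c,_=load("c1")
o=np.zeros((600,800,3),np.uint8)
o[:,:300]=cv2.resize(w[40:170,447:512],(300,600),interpolation=cv2.INTER_CUBIC) # 4.615
o[:300,300:]=cv2.resize(c[185:245,190:290],(500,300),interpolation=cv2.INTER_CUBIC) #5
o[300:,300:600]=cv2.resize(s[132:177,237:282],(300,300),interpolation=cv2.INTER_CUBIC) #6.667
cv2.imwrite("pics/z.png",o)
```

```text
(no output)
```

View pics/z.png

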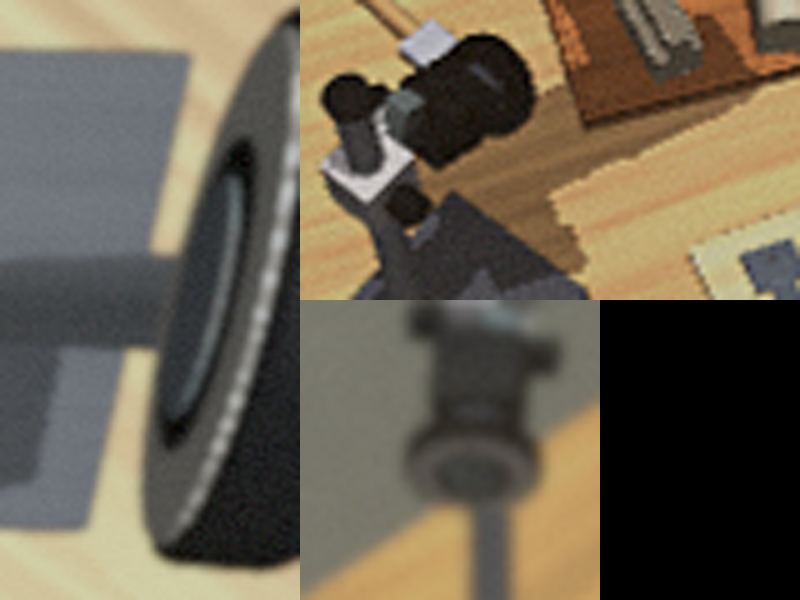

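Run:
```python
from h import *
_,c2=load("w2");_,c3=load("w3");_,cs=load("s1")
P2=np.array([(292,12),(250,75),(215,150),(165,310),(150,400),(143,470),(150,535),(298,165),(285,230),(270,290),(252,350),(232,420),(207,490),(180,543)],float); P2=P2/4.615+[447,40]
P3=np.array([(597,140),(590,165),(578,230),(565,300),(552,370),(540,440),(528,500),(521,525)],float); P3=(P3-[400,0])*.3+[392,0]
Ps=np.array([(405,462),(540,462),(415,488),(530,490),(478,506)],float); Ps=(Ps-[300,300])/6.667+[237,132]
H=np.array([(245,140),(170,445),(162,400),(165,330),(182,250),(210,180)],float)/4.615+[447,40]
t=np.linspace(0,2*np.pi,361)
def axes(h,ti):
    x=np.array([np.cos(h)*np.cos(ti),np.sin(h)*np.cos(ti),-np.sin(ti)]);y=np.array([-np.sin(h),np.cos(h),0]);return x,y,np.cross(x,y)
def circ(p,r):
    x,y,z=axes(p[3],p[4]);return p[:3]+r*(np.cos(t)[:,None]*y+np.sin(t)[:,None]*z)
def res(p,pr=True,sets=((c2,P2),(c3,P3),(cs,Ps))):
    X=circ(p,.037);r=[]
    for c,P in sets:
        q=proj(c,X);r+=list(np.sqrt(((P[:,None]-q[None])**2).sum(2)).min(1))
    return np.array(r+[(p[3]-2.127)/.01])
p0=np.array([.645,-.172,.28,2.127,.35])
for sets in [((c2,P2),(c3,P3),(cs,Ps)),((c2,P2),),((c2,P2),(c3,P3))]:
    s=least_squares(lambda p:res(p,sets=sets),p0,loss="soft_l1")
    print(s.x.round(4),res(s.x,sets=sets).round(1))
p=s=least_squares(res,p0,loss="soft_l1").x
# hole: plane offset along axis?
g=least_squares(lambda a:np.sqrt(((H[:,None]-proj(c2,circ(np.r_[p[:3]+a[0]*axes(p[3],p[4])[0],p[3:]],a[1]))[None])**2).sum(2)).min(1),[0,.02],x_scale=[.01,.01]);print("hole",g.x)
x,y,z=axes(p[3],p[4]);f=p[:3]+.15*x;print("focus",f,"x",x)
np.save("lens.npy",p)
```

```text
[ 0.6413 -0.1662  0.2771  2.1175  0.5128] [ 3.5  2.5  0.7  1.1  0.9  0.7  0.4  0.7  0.3  0.4  0.4  0.4  0.5  0.9
  1.1  0.2  0.4  0.5  0.5  0.4  0.2  0.   0.8  0.5  0.2  0.1  0.1 -0.9]
[ 0.6353 -0.1567  0.3026  2.1258  0.3714] [ 0.4  1.3  1.7  2.8  3.5  5.   5.7 16.2 18.3 18.6 17.3 14.4  8.4  0.2
 -0.1]
[ 0.6346 -0.1584  0.3019  2.1254  0.3883] [ 2.8  3.6  3.9  4.7  5.1  6.   6.  14.  16.2 16.6 15.5 13.   7.6  0.2
  1.2  0.4  2.1  3.2  3.1  2.1  0.6  3.  -0.2]
hole [0.0017731  0.02188533]
focus [ 0.57331972 -0.05458566  0.2035111 ] x [-0.45304171  0.7443467  -0.49061309]
```

```bash
cat > fit.py <<'E'
from h import *
_,c2=load("w2");_,c3=load("w3");_,cs=load("s1")
P2=np.array([(292,12),(250,75),(215,150),(165,310),(150,400),(143,470),(150,535),(298,165),(285,230),(270,290),(252,350),(232,420),(207,490),(180,543)],float); P2=P2/4.615+[447,40]
P3=np.array([(597,140),(590,165),(578,230),(565,300),(552,370),(540,440),(528,500),(521,525)],float); P3=(P3-[400,0])*.3+[392,0]
Ps=np.array([(405,462),(540,462),(415,488),(530,490),(478,506)],float); Ps=(Ps-[300,300])/6.667+[237,132]
t=np.linspace(0,2*np.pi,721)
def axes(h,ti):
    x=np.array([np.cos(h)*np.cos(ti),np.sin(h)*np.cos(ti),-np.sin(ti)]);y=np.array([-np.sin(h),np.cos(h),0]);return x,y,np.cross(x,y)
def circ(p,r):
    x,y,z=axes(p[3],p[4]);return p[:3]+r*(np.cos(t)[:,None]*y+np.sin(t)[:,None]*z)
def res(p,sets):
    X=circ(p,p[5]);r=[]
    for c,P in sets:
        q=proj(c,X);r+=list(np.sqrt(((P[:,None]-q[None])**2).sum(2)).min(1))
    return np.array(r+[(p[3]-2.127)/.01,(p[5]-.037)/.0005])
E
python3 - <<'E'
from fit import *
p0=np.array([.6413,-.1662,.277,2.12,.5,.037])
for n,sets in dict(all=((c2,P2),(c3,P3),(cs,Ps)),w2=((c2,P2),),w2b=((c2,P2[2:]),),w23=((c2,P2),(c3,P3)),w2s=((c2,P2),(cs,Ps)),all2=((c2,P2[2:]),(c3,P3),(cs,Ps))).items():
  best=min((least_squares(res,p0+[0,0,0,0,d,0],args=(sets,),loss="soft_l1",diff_step=1e-4,x_scale=[.01]*3+[.02,.05,.001]) for d in (-.2,-.12,-.05,0)),key=lambda s:s.cost)
  print(n,best.x.round(4),round(best.cost,2),res(best.x,sets).round(1)[:14])
E
```

```text
all [ 0.6414 -0.1703  0.2728  2.115   0.5116  0.0369] 5.05 [0.5 1.3 0.1 1.4 1.  0.7 0.8 0.6 0.3 0.2 0.6 0.3 0.1 0.2]
w2 [ 0.6424 -0.1716  0.2704  2.1184  0.5053  0.0369] 2.96 [0.1 1.7 0.5 0.9 0.6 0.5 0.7 0.6 0.2 0.2 0.7 0.4 0.1 0.3]
w2b [ 0.6419 -0.1687  0.2738  2.1233  0.5043  0.037 ] 1.76 [ 1.3  0.5  0.4  0.4  0.5  0.6  0.3  0.2  0.7  0.4  0.1  0.6 -0.4 -0.1]
w23 [ 0.642  -0.1711  0.2713  2.116   0.5089  0.037 ] 4.38 [0.3 1.5 0.3 1.1 0.8 0.5 0.9 0.6 0.4 0.1 0.6 0.4 0.1 0.3]
w2s [ 0.6406 -0.1693  0.2743  2.1184  0.5084  0.0367] 3.7 [0.  1.7 0.4 1.  0.7 0.4 1.1 0.7 0.4 0.2 0.7 0.4 0.2 0.2]
all2 [ 0.6408 -0.166   0.2777  2.1177  0.5109  0.0371] 3.28 [0.9 0.9 0.6 0.5 0.7 0.4 0.3 0.2 0.6 0.2 0.2 0.6 1.3 0.3]
```

```bash
cat > stone.py <<'E'
from h import *
from scipy.optimize import minimize
a=np.linspace(0,np.pi,25)
sec=np.array([[-.023,0],[.023,0]]+[[.023*np.cos(b),.036+.023*np.sin(b)] for b in a])
def verts(): return np.array([[x,y,z] for x in(-.0425,.0425) for y,z in sec])
def sil(c,X,roi,k=4):
    x0,y0,x1,y1=roi; q=(proj(c,X)-[x0,y0]+.5)*k-.5
    m=np.zeros(((y1-y0)*k,(x1-x0)*k),np.float32); cv2.fillConvexPoly(m,cv2.convexHull(np.round(q*16).astype(np.int32)),1,shift=4)
    return cv2.GaussianBlur(cv2.resize(m,(x1-x0,y1-y0),interpolation=cv2.INTER_AREA),(0,0),.7)
def place(p): # x,y,yaw on the tray floor
    return verts()@R.from_euler("z",p[2]).as_matrix().T+[p[0],p[1],.008]
E
python3 - <<'E'
from stone import *
obs=[]
for f,roi in (("w2",(92,30,186,118)),("w3",(66,30,160,118))):
    im,c=load(f); x0,y0,x1,y1=roi
    hsv=cv2.cvtColor(im,cv2.COLOR_BGR2HSV)[y0:y1,x0:x1]
    m=(hsv[...,1]<95).astype(np.uint8); n,l,st,ce=cv2.connectedComponentsWithStats(m)
    # component nearest predicted centre
    uv=proj(c,[.507,.121,.04])[0]-[x0,y0]; j=min((i for i in range(1,n) if st[i,4]>300),key=lambda i:np.hypot(*(ce[i]-uv)))
    print(f,uv,ce[j],st[j]); obs.append((c,roi,cv2.GaussianBlur((l==j).astype(np.float32),(0,0),.7)))
def cost(p): return sum(((sil(c,place(p),roi)-m)**2).sum() for c,roi,m in obs)
best=min((minimize(cost,[.505,.12,y],method="Nelder-Mead",options=dict(initial_simplex=np.array([.505,.12,y])+np.array([[0,0,0],[.01,0,0],[0,.01,0],[0,0,.1]]),maxiter=300)) for y in(-.3,-.1,.1)),key=lambda s:s.fun)
print(best.x,best.fun,[o[2].sum() for o in obs])
np.save("stone.npy",best.x)
for i,(c,roi,m) in enumerate(obs):
    print("shift residual",[float(((sil(c,place(best.x+d),roi)-m)**2).sum().round(1)) for d in ([0,0,0],[.002,0,0],[-.002,0,0],[0,.002,0],[0,-.002,0],[0,0,.05],[0,0,-.05])])
E
```

```text
w2 [45.58497098 43.65276726] [44.88932165 45.47646868] [   8    7   76   73 3081]
w3 [45.94705848 43.5130452 ] [45.61601957 45.24518496] [   8    7   78   72 3271]
[ 0.50471172  0.12228069 -0.26231662] 20.631256103515625 [np.float32(3081.0), np.float32(3271.0)]
shift residual [9.899999618530273, 75.69999694824219, 71.4000015258789, 105.69999694824219, 103.0, 53.099998474121094, 49.79999923706055]
shift residual [10.800000190734863, 71.69999694824219, 81.5, 103.9000015258789, 123.69999694824219, 53.599998474121094, 50.099998474121094]
```

```bash
python3 nudge.py '[[0.075,0.136,-0.18,0.1,0.82],[0.075,0.136,-0.18,0.1,0.82],[0.075,0.136,-0.18,0.1,0.82],[0.075,0.136,-0.18,0.1,0.82],[0.075,0.136,-0.18,0.1,0.82],[0.075,0.136,-0.18,0.219,0.82],[0.075,0.136,-0.18,0.219,0.82],[0.075,0.136,-0.18,0.219,0.82],[0.075,0.136,-0.18,0.219,0.82],[0.075,0.136,-0.18,0.219,0.82],[0.075,0.136,-0.18,0.219,0.82],[0.075,0.136,-0.18,0.219,0.82]]'
cat > go.py <<'E'
import sys
from h import *
# offsets in tool axes from the measured TCP to a world target, plus yaw
t=np.array([float(v) for v in sys.argv[1:4]]);s=get_state();M=R.from_euler("xyz",s["ee_rot"]).as_matrix()
print("pos",s["eef_pos"].round(4),"rot",s["ee_rot"].round(4),"w",round(s["width"],4),"F",s["force"].round(1));d=M.T@(t-s["eef_pos"]);print("tool d",d.round(4))
if len(sys.argv)>4: print("turn",round(-(float(sys.argv[4])-s["ee_rot"][2]),4))
E
python3 go.py .5313 .1152 .0122 -.2623
```

```text
t: 4.07
eef_pos: [0.5322, 0.1155, 0.1024]
ee_rot: [-3.14, -0.002, -0.26]
force: [0.6, 0.6, 1.0]
width: 0.0748
gripper_force: 0.0
pos [0.5322 0.1155 0.1024] rot [-3.1404e+00 -1.8000e-03 -2.6020e-01] w 0.0748 F [0.6 0.6 1. ]
tool d [-0.001   0.0006  0.0902]
turn 0.0021
```

```bash
python3 nudge.py '[[0.075,-0.001,0,0.04,0],[0.075,-0.001,0,0.07,0],[0.075,-0.001,0,0.085,0],[0.075,-0.001,0,0.09,0],[0.075,-0.001,0,0.09,0],[0.03,-0.001,0,0.09,0],[0.03,-0.001,0,0.09,0],[0.03,-0.001,0,0.09,0],[0.03,-0.001,0,0.09,0],[0.03,-0.001,0,0.09,0],[0.03,-0.001,0,0.09,0],[0.03,-0.001,0,0.09,0]]' 5
python3 go.py .5313 .1152 .0122 -.2623
```

```text
t: 5.07
eef_pos: [0.5307, 0.1154, 0.0113]
ee_rot: [-3.141, -0.001, -0.26]
force: [-1.5, -0.7, 6.1]
width: 0.046
gripper_force: 5.0
pos [0.5307 0.1154 0.0113] rot [-3.1412e+00 -8.0000e-04 -2.6040e-01] w 0.046 F [-1.5 -0.7  6.1]
tool d [ 0.0006  0.     -0.0009]
turn 0.0019
```

```bash
python3 nudge.py '[[0.03,-0.001,0,-0.0034,0],[0.03,-0.0025,0,-0.0068,0],[0.03,-0.004,0,-0.01,0],[0.03,-0.0058,0,-0.0134,0],[0.03,-0.0077,0,-0.0165,0],[0.03,-0.0096,0,-0.0195,0],[0.03,-0.0118,0,-0.0225,0],[0.03,-0.0141,0,-0.0253,0],[0.03,-0.0166,0,-0.028,0],[0.03,-0.0191,0,-0.0306,0],[0.03,-0.0191,0,-0.0306,0],[0.03,-0.0191,0,-0.0306,0]]' 5
python3 - <<'E'
from h import *
w,_=snap("wrist","w4");s,_=snap("side","s4")
o=np.zeros((600,800,3),np.uint8)
o[:300,:400]=cv2.resize(w,(400,300))
o[:,400:]=cv2.resize(s[205:325,195:275],(400,600),interpolation=cv2.INTER_CUBIC)
c,_=snap("scene","c4");o[300:,:400]=cv2.resize(c[140:215,245:345],(400,300),interpolation=cv2.INTER_CUBIC)
cv2.imwrite("pics/v4.png",o)
E
```

```text
t: 6.07
eef_pos: [0.5119, 0.1204, 0.0415]
ee_rot: [-3.141, -0.0, -0.261]
force: [0.7, -0.9, -0.6]
width: 0.0463
gripper_force: 5.0
```

View pics/v4.png

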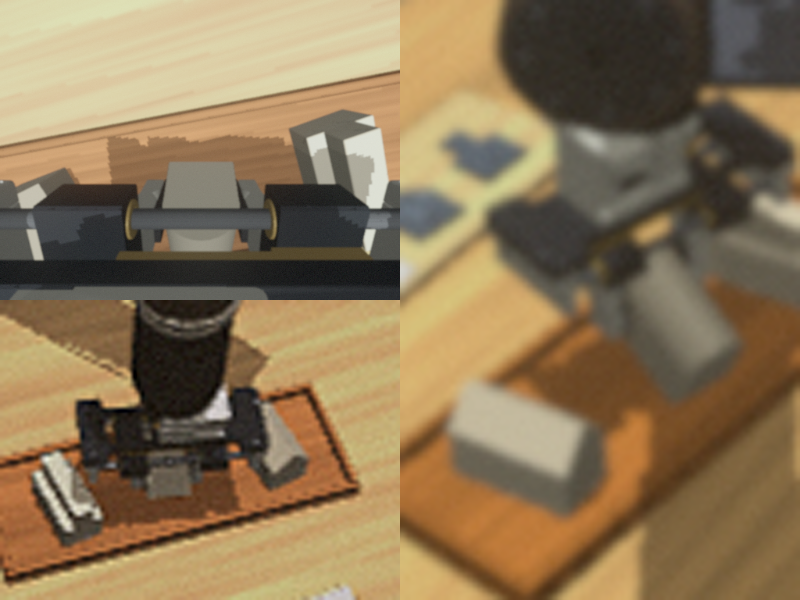

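```bash
python3 nudge.py '[[0.03,0,0,0,0],[0.03,0,0,0,0],[0.03,0,0,0,0],[0.03,0,0,0,0],[0.03,0,0,-0.02,0],[0.03,0,0,-0.05,0],[0.03,0,0,-0.09,0],[0.03,0,0,-0.12,-0.1],[0.03,0,0,-0.15,-0.88],[0.03,0,0,-0.15,-0.88],[0.03,0,0,-0.15,-0.88],[0.03,0,0,-0.15,-0.88],[0.03,0,0,-0.15,-0.88],[0.03,0,0,-0.15,-0.88],[0.03,0,0,-0.15,-0.88],[0.03,0,0,-0.15,-0.88],[0.03,0,0,-0.15,-0.88],[0.03,0,0,-0.15,-0.88]]' 45
cat > tilt.py <<'E'
import sys
from stone import *
tag=sys.argv[1];st=get_state();G=st["eef_pos"]+[0,0,.0188];yaw=st["ee_rot"][2]
obs=[]
for n in sys.argv[2:]:
    im,c=snap(n,tag+n)
    hsv=cv2.cvtColor(im,cv2.COLOR_BGR2HSV).astype(int);g=im.astype(int)
    obs.append((n,im,c))
np.save(f"pics/{tag}_pose.npy",np.r_[G,yaw])
print("grip",G.round(4),"yaw",round(yaw,4),"w",st["width"],"F",st["force"].round(1),st["moment"].round(2))
for n,im,c in obs: print(n,proj(c,G).round(0))
E
python3 tilt.py t1 side scene
python3 - <<'E'
from h import *
s,c=load("t1side");G=np.load("pics/t1_pose.npy")[:3];u,v=proj(c,G)[0].astype(int)
cv2.imwrite("pics/t1v.png",cv2.resize(s[v-40:v+50,u-60:u+60],(800,600),interpolation=cv2.INTER_CUBIC));print(u,v)
E
```

```text
t: 7.72
eef_pos: [0.5116, 0.1201, 0.1907]
ee_rot: [-3.141, 0.001, 0.617]
force: [-0.4, -0.3, -4.1]
width: 0.0458
gripper_force: 45.0
grip [0.5116 0.1201 0.2095] yaw 0.6175 w 0.045808588400947474 F [-0.4 -0.3 -4.1] [-0.08 -0.08  0.01]
side [[243. 223.]]
scene [[288. 162.]]
243 223
```

View pics/t1v.png

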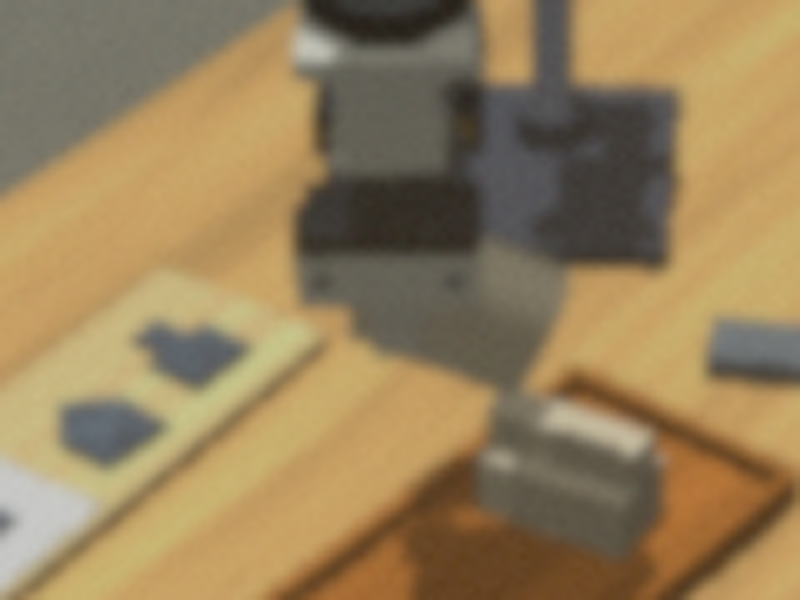

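Run:
```python
from stone import *
s,c=load("t1side");G=np.load("pics/t1_pose.npy")
P=np.array([(400,350),(440,363),(480,377),(510,386),(535,360),(548,330),(560,300)],float)/6.667-.42+[183,183]
# subpixel-ish check by saturation along normals: refine each point
S=cv2.cvtColor(s,cv2.COLOR_BGR2HSV)[...,1].astype(np.float32)
def hull(p):
    th,u,h=p; X=(verts()-[u,0,h])@R.from_euler("y",-th).as_matrix().T@R.from_euler("z",G[3]).as_matrix().T+G[:3]
    return cv2.convexHull(proj(c,X).astype(np.float32))
def res(p,Q):
    H=hull(p);return np.array([cv2.pointPolygonTest(H,(float(a),float(b)),True) for a,b in Q]+[(p[1]-.0269)/.0007,(p[2]-.0221)/.0007])
def fit(Q): return least_squares(res,[.5,.0269,.0221],args=(Q,),x_scale=[.1,.002,.002],diff_step=1e-3)
r=fit(P);print(r.x,r.fun.round(2))
# refine points: along the outward normal find half-level of saturation
ctr=hull(r.x).reshape(-1,2).mean(0);Q=[]
for p in np.r_[P[:3],np.linspace(P[4],P[6],5)]:
    n=np.array([-.31,.95]) if len(Q)<3 else np.array([.92,.40])
    t=np.arange(-4,4.01,.25);q=(p+t[:,None]*n).astype(np.float32)
    v=cv2.remap(S,q[:,0].reshape(1,-1),q[:,1].reshape(1,-1),cv2.INTER_LINEAR)[0]
    v=cv2.GaussianBlur(v.reshape(1,-1),(0,0),2)[0];i=np.argmax(np.gradient(v));Q.append(p+t[i]*n);print(t[i],v[::8].round(0))
r=fit(np.array(Q));print(r.x,r.fun.round(2))
```

```text
[0.45707829 0.02657778 0.02232166] [-0.76 -0.45 -0.28  0.05  0.2   0.82  1.06 -0.46  0.32]
0.5 [ 40.  40.  67. 113. 123.]
0.25 [ 61.  59.  84. 122. 127.]
0.25 [ 59.  59.  80. 118. 126.]
-0.25 [ 61.  66.  99. 124. 132.]
0.0 [ 60.  64.  95. 125. 124.]
0.0 [ 56.  59.  88. 123. 125.]
0.25 [ 55.  56.  82. 120. 127.]
0.25 [ 56.  57.  83. 121. 126.]
[0.47212781 0.02637231 0.02241509] [-1.19 -0.55 -0.3   0.37  0.5   0.88  0.85  0.81 -0.75  0.45]
```

```bash
cat > tilt2.py <<'E'
from stone import *
def run(tag,A,B,Cc,D,n1,n2,img="side"):
    s,c=load(tag+img);G=np.load(f"pics/{tag}_pose.npy");S=cv2.GaussianBlur(cv2.cvtColor(s,cv2.COLOR_BGR2HSV)[...,1].astype(np.float32),(0,0),.8)
    def hull(p):
        X=(verts()-[p[1],0,p[2]])@R.from_euler("y",-p[0]).as_matrix().T@R.from_euler("z",G[3]).as_matrix().T+G[:3]
        return cv2.convexHull((proj(c,X)+p[3:5]).astype(np.float32))
    Q=[]
    for a,b,n in((A,B,n1),(Cc,D,n2)):
        for p in np.linspace(a,b,12):
            t=np.arange(-2.5,2.51,.1);q=(p+t[:,None]*np.array(n)).astype(np.float32)
            v=cv2.remap(S,q[:,0].reshape(1,-1),q[:,1].reshape(1,-1),cv2.INTER_CUBIC)[0];Q.append(p+t[np.argmin(abs(v-(v[:5].mean()+v[-5:].mean())/2))]*np.array(n))
    Q=np.array(Q)
    def res(p): H=hull(p);return np.array([cv2.pointPolygonTest(H,(float(a),float(b)),True) for a,b in Q]+[(p[1]-.0269)/.001,(p[2]-.0221)/.001,p[3],p[4]])
    for k in (slice(0,24),slice(3,24)):
        QQ=Q;Q=Q[k] if k.start else Q
        r=least_squares(res,[.48,.0269,.0221,0,0],x_scale=[.1,.002,.002,1,1],diff_step=1e-3,loss="soft_l1");print(r.x.round(4),r.fun.round(1));Q=QQ
E
python3 - <<'E'
from tilt2 import run
import numpy as np
f=lambda x,y:np.array([x,y])/6.667-.42+183
run("t1",f(405,353),f(505,386),f(530,370),f(561,298),(-.31,.95),(.92,.4))
E
```

```text
[0.4836 0.0251 0.0232 0.     0.    ] [-0.8 -0.6 -0.5 -0.4 -0.3 -0.3 -0.1 -0.1 -0.1  0.1  0.3 -0.  -0.3 -0.1
 -0.   0.1  0.2  0.4  0.4  0.6  0.4  0.4  0.4  0.4 -1.8  1.1  0.   0. ]
[0.4881 0.025  0.0227 0.     0.    ] [-0.5 -0.4 -0.4 -0.2 -0.2 -0.2  0.   0.2 -0.1 -0.3 -0.1 -0.   0.1  0.2
  0.4  0.5  0.6  0.4  0.4  0.4  0.5 -1.9  0.6  0.   0. ]
```

```bash
python3 - <<'E'
from fit import *
_,c1=load("w1")
P1=np.array([(352,445),(385,463),(430,460),(480,435),(518,392)],float)/2.996-.33+[90,0]
P2-=.39;P3-=.35;Ps-=.42
p0=np.array([.6413,-.1682,.275,2.12,.5,.037])
for n,sets in dict(all=((c1,P1),(c2,P2),(c3,P3),(cs,Ps)),w=((c1,P1),(c2,P2),(c3,P3)),w12=((c1,P1),(c2,P2)),w12b=((c1,P1),(c2,P2[2:])),wb=((c1,P1),(c2,P2[2:]),(c3,P3)),all2=((c1,P1),(c2,P2[2:]),(c3,P3),(cs,Ps))).items():
  best=min((least_squares(res,p0+[0,0,e,0,d,0],args=(sets,),loss="soft_l1",diff_step=1e-4,x_scale=[.01]*3+[.02,.05,.001]) for d in (-.1,-.03,0) for e in (-.005,.005)),key=lambda s:s.cost)
  print(n,best.x.round(4),round(best.cost,2),res(best.x,sets).round(1)[:5])
E
python3 go.py .5662 -.0464 .1715 -1.0196
```

```text
all [ 0.6396 -0.1676  0.2764  2.1157  0.5131  0.0367] 6.99 [0.3 0.7 0.3 0.5 1.4]
w [ 0.6397 -0.1677  0.2761  2.1158  0.5127  0.0367] 6.31 [0.3 0.6 0.5 0.6 1.2]
w12 [ 0.6397 -0.1678  0.2761  2.1177  0.5092  0.0367] 4.82 [0.3 0.5 0.6 0.8 1. ]
w12b [ 0.6402 -0.1674  0.276   2.1211  0.5058  0.0367] 3.28 [0.3 0.9 0.4 0.9 0.7]
wb [ 0.64   -0.1675  0.2761  2.1176  0.5106  0.0369] 4.96 [0.3 1.  0.3 0.6 1.1]
all2 [ 0.6401 -0.1673  0.2762  2.1161  0.5103  0.0368] 5.59 [0.5 1.2 0.1 0.5 1.2]
pos [0.5117 0.1202 0.1909] rot [-3.1414e+00  5.0000e-04  6.1810e-01] w 0.046 F [ 0.4 -0.6 -4.5]
tool d [-0.0521  0.1673  0.0194]
turn 1.6377
```

```bash
python3 nudge.py '[[0.03,0,0.01,0,0.1],[0.03,-0.005,0.03,0,0.2],[0.03,-0.01,0.05,0,0.325],[0.03,-0.015,0.07,0,0.45],[0.03,-0.02,0.09,0,0.575],[0.03,-0.025,0.11,0,0.7],[0.03,-0.03,0.12,0,0.825],[0.03,-0.035,0.13,0.005,0.95],[0.03,-0.04,0.14,0.01,1.075],[0.03,-0.045,0.15,0.015,1.2],[0.03,-0.05,0.16,0.018,1.325],[0.03,-0.0523,0.1658,0.018,1.45],[0.03,-0.0523,0.1658,0.018,1.55],[0.03,-0.0523,0.1658,0.018,1.64],[0.03,-0.0523,0.1658,0.018,1.64],[0.03,-0.0523,0.1658,0.018,1.64],[0.03,-0.0523,0.1658,0.018,1.64],[0.03,-0.0523,0.1658,0.018,1.64]]'
python3 go.py .5652 -.0453 .1728 -1.0216
python3 tilt.py t2 side scene wrist
```

```text
t: 9.32
eef_pos: [0.5655, -0.045, 0.1732]
ee_rot: [3.142, 0.0, -1.019]
force: [-0.3, 0.7, -4.5]
width: 0.0461
gripper_force: 45.0
pos [ 0.5655 -0.045   0.1732] rot [ 3.1416  0.     -1.0186] w 0.0461 F [-0.3  0.7 -4.5]
tool d [0.0001 0.0004 0.0004]
turn 0.003
grip [ 0.5655 -0.045   0.192 ] yaw -1.0186 w 0.046080102035966616 F [-0.3  0.7 -4.5] [-0.12 -0.02 -0.03]
side [[260. 199.]]
scene [[254. 187.]]
wrist [[258. 261.]]
```

Run:
```python
from stone import *
im,c=load("t2wrist");G=np.load("pics/t2_pose.npy")
def P(p,pts): return proj(c,(np.atleast_2d(pts)-[p[1],p[3],p[2]])@R.from_euler("y",-p[0]).as_matrix().T@R.from_euler("z",G[3]).as_matrix().T+G[:3])
p0=[.497,.0263,.0224,0]
print("pred bottom corners",P(p0,[[.0425,.023,0],[.0425,-.023,0],[.0425,.023,.02],[.0425,-.023,.02],[.0425,0,.059]]).round(1))
S=cv2.cvtColor(im,cv2.COLOR_BGR2HSV)[...,1]; g=cv2.cvtColor(im,cv2.COLOR_BGR2GRAY)
print("col256 sat rows190-262",S[190:262:3,256],"\n gray",g[190:262:3,256])
for r in (214,220,228): print(r,"sat",S[r,200:320:3],"\n gray",g[r,200:320:3])
```

```text
pred bottom corners [[214.9 208.9]
 [300.4 208.8]
 [210.9 239.4]
 [304.6 239.3]
 [258.  319.7]]
col256 sat rows190-262 [ 90 123 114 125 121 115  39  32  31  36  33  32  34  32  36  30  32  32
  34  29  33  30  29  29] 
 gray [114  84 102 113 114 107 131 133 134 127 130 130 132 131 129 132 131 131
 133 131 127 132 129 130]
214 sat [ 66  64  57  61  65  62  37  35  35  35  33  35  39  33  34  34  32  33
  36  34  32  36  32  33  32  30  32  31  37  34  34  36  33  66 123 118
 118 121 124 116] 
 gray [196 198 204 200 198 162 134 133 132 133 134 133 131 130 130 132 130 134
 131 132 133 130 132 129 131 132 131 129 127 130 130 129 128 110 106 111
 116 112 110 114]
220 sat [ 61  60  63  67  69  52  39  36  35  34  34  32  35  32  30  32  32  32
  36  32  32  32  36  31  34  36  31  36  32  33  32  33  30  41 114 125
 118 117 119 120] 
 gray [200 201 198 197 192 143 134 131 133 133 130 132 132 131 132 131 133 130
 131 131 131 131 131 129 131 129 127 130 130 129 131 129 131 123 113 108
 113 114 112 115]
228 sat [ 61  65  66  67  71  35  36  32  38  36  34  31  32  36  34  30  33  32
  34  34  34  31  34  32  35  31  32  33  33  30  33  33  33  32 102 115
 119 122 119 119] 
 gray [196 195 194 192 169 134 131 132 131 130 133 135 130 131 132 131 129 130
 132 131 131 129 130 131 128 129 131 128 128 130 127 129 128 132 101 112
 110 114 109 110]
```

Run:
```python
from stone import *
for tag in ("t2wrist","w4"):
    im,c=load(tag); 
    G=np.load("pics/t2_pose.npy") if tag[0]=="t" else None
    L,T=[],[]
    D=im.astype(np.float32)
    def edge(line): # half-level crossing of colour distance
        a,b=line[:4].mean(0),line[-4:].mean(0);t=((line-a)@(b-a))/((b-a)@(b-a));i=np.argmax(t>.5);return i-1+(.5-t[i-1])/(t[i]-t[i-1])
    for r in range(212,234):
        y=D[r-1:r+2].mean(0);L.append((r,203+edge(y[203:228]),288+edge(y[288:314])))
    for cc in range(222,292,4): T.append((cc,197+edge(D[197:218,cc-1:cc+2].mean(1))))
    L=np.array(L);T=np.array(T)
    fl=np.polyfit(L[:,0],L[:,1],1);fr=np.polyfit(L[:,0],L[:,2],1)
    w=L[:,2]-L[:,1];fw=np.polyfit(L[:,0]-209,w,1)
    print(tag,"left",fl.round(4),"right",fr.round(4),"width",fw.round(4),"sd",(w-np.polyval(fw,L[:,0]-209)).std().round(2),"top",np.median(T[:,1]).round(2),np.polyfit(T[:,0],T[:,1],1)[0].round(4))
    if G is None: continue
    def P(p,pts): return proj(c,(np.atleast_2d(pts)-[p[1],0,p[2]])@R.from_euler("y",-p[0]).as_matrix().T@R.from_euler("z",G[3]).as_matrix().T+G[:3])
    for p in ([.497,.0263,.0224],[.45,.0263,.0224],[.55,.0263,.0224],[.497,.0253,.0224],[.497,.0263,.0234],[.497,.0253,.0244]):
        h=np.linspace(0,.02,9);q1=P(p,np.c_[h*0+.0425,h*0+.023,h]);q2=P(p,np.c_[h*0+.0425,h*0-.023,h]);f=np.polyfit(q1[:,1]-209,q2[:,0]-q1[:,0],1);print(p,"width",f.round(4),"top",q1[0,1].round(2))
```

```text
t2wrist left [-1.857000e-01  2.545954e+02] right [1.133000e-01 2.748001e+02] width [ 0.299  82.7042] sd 0.91 top 206.47 -0.0101
[0.497, 0.0263, 0.0224] width [ 0.2706 85.5316] top 208.88
[0.45, 0.0263, 0.0224] width [ 0.2933 84.7667] top 209.18
[0.55, 0.0263, 0.0224] width [ 0.2469 86.3656] top 208.67
[0.497, 0.0253, 0.0224] width [ 0.2729 86.2545] top 207.64
[0.497, 0.0263, 0.0234] width [ 0.2706 85.5316] top 207.49
[0.497, 0.0253, 0.0244] width [ 0.2729 86.2545] top 204.88
w4 left [-1.062000e-01  2.376001e+02] right [1.037000e-01 2.769784e+02] width [ 0.2099 83.2382] sd 0.48 top 206.53 -0.001
```

```bash
python3 nudge.py '[[0.03,0,0,0,0],[0.03,0,0,0,0],[0.03,0,0,0,0],[0.03,0,0,0,0]]'
python3 -c "
from station import arm, cams, get_state
s=get_state();print(abs(s['qd']).max(),s['force']);print(arm.job_done())"
```

```text
t: 9.8
eef_pos: [0.5655, -0.0451, 0.1732]
ee_rot: [-3.142, -0.0, -1.021]
force: [0.4, 0.7, -2.9]
width: 0.0458
gripper_force: 45.0
0.0022075099875148024 [ 0.35391092  0.6990886  -2.90044419]
the job is handed in; nothing more can be done
None
```

I took the round-topped stone, which matches the template on the sheet, and handed the job in at 9.8 s with it at rest at the focus point, crown up and tipped about 0.49 rad to the lens tilt of about 0.50. By my measurements the end is within a few mm of the lens axis point, but I got no verdict back, and I confirmed nothing else was touching only from the force readings.

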